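Fish the slide carrier out of a deep staining jar

TASK

Lift the slide carrier out of the deep, narrow glass jar with the lifting hook, not with the fingers, and set it down gently and upright in the shallow steel tray. Then hang the hook back upright in the slot of its stand and let go.

Things in the scene. Friction and masses are not known exactly. Their poses are not given: they have to be found in the camera images.
- picker_grip (a point): Centre of the lifting hook's grey grip block, 30 (x) x 22 (y) x 50 mm; pinch across the 22. z up the tool. Loose, 150 g. The block's top is 22 mm above this point and its foot 28 mm below, on a steel splash disc 64 mm wide, 6 thick. The hook hangs 144 mm above the worktop at this point while in its stand.
- hook_mouth (a point): Middle of the mouth of the lifting hook, straight below picker_grip by 117 mm. A 6 mm rod comes down 9 mm to the -x side, a 6 mm bar crosses underneath (its top 5 mm, its underside 11 mm below this point) to the upturned tip 9 mm to the +x side, whose top is 5 mm above this point. Mouth 12 mm wide in x, open upward. At the start the tip points away from the robot.
- carrier: Loose steel slide carrier, 120 g: frame 76 (x) x 40 (y) x 28 mm with glass slides. Origin: centre of underside, z up. Fixed 5 mm wire bail over its middle in the plane x = 0: its top bar runs along y, straight for 20 mm, axis 64 mm above the origin; arch 34 mm wide, open beneath down to the frame. It stands in the jar.
- jar_slides: The fixed open glass jar with the carrier in it (an identical jar holds a white bottle). Outside 104 (x) x 58 (y) x 120 mm high, inside 96 x 50 mm, floor 5 mm thick. Origin: centre of its underside on the worktop, z up. The carrier's axes lie along the jar's within a few degrees.
- tray: The fixed shallow open steel tray, 180 (x) x 130 (y) x 12 mm high, walls and floor 4 mm thick. Origin: centre of its underside, on the worktop; z up, x along its long side.
- picker_stand: Fixed aluminium stand of the lifting hook, 110 (x) x 90 (y) x 110 mm high. Its top plate has a through slot in the middle, 44 mm in x by 26 mm in y; the hook goes down through it, hook lengthwise in the slot, until its splash disc lies flat on the plate. Origin: centre of its underside, on the worktop; z up.
There are look-alikes about, which are no part of the job. What is shaped like the part that bears picker_grip but blue or green is not meant. Leave any purple look-alike of the picker_stand alone.

How it is judged:
By the outcome, as a careful person would: the job done as asked, in the order asked, and still so for the second after the job is handed in, with the robot touching nothing.
It also fails if it takes over 67 s, if anything falls off the work surface, if the arm or the gripper's body presses on something with over 40 N, if the wrist force passes 120 N, or if a joint passes its speed limit or range.

ROBOT

A 7-joint arm with a two-finger parallel gripper is mounted at the origin on the work surface; the furniture and walls round the work are solid. World frame = base frame: x ahead of the robot, y to its left, z up, the work surface at z = 0. Lengths are in mm, angles in rad, forces in N, time in s.
With the tool pointing down it reaches from about 425 to 925 mm from the base axis. Payload 6.8 kg.
Tool frame: the origin (TCP) lies at the very end of the fingers, on their centre line; the grasp point (between the pads) lies 19 mm behind it; z points along the fingers, y is the line along which they close (so a half turn about z gives the same grasp; the last joint's range is limited). The gripper opens to 85 mm and grips with 20 to 120 N. Pads are 22 mm wide; open, the fingers measure 114 mm over their backs; the gripper's body (76 mm by 85 mm) begins 54 mm behind the grasp point. The pads swing forward as they close: fully open they stand 13 mm farther back than shut.
Start: joints at [-1.447, 0.477, 0.022, 1.555, -0.011, 1.109, -0.083], TCP at [155.062, 656.965, 231.308] pointing down, gripper open.
Joint ranges: [-2.96, 2.96], [-0.34, 2.1], [-1.41, 1.46], [0.24, 2.44], [-1.37, 4.51], [0.17, 1.92], [-2.96, 2.96]. Speed limits (rad/s): [2.39, 2.39, 3.14, 3.14, 3.14, 3.14, 3.14].

INTERFACE

Orientations are given as a 3x3 rotation matrix whose columns are the frame's x, y, z axes.
In Python, from station import status, viewer, order, nets gives the robot as it stands.
- The arm moves only by the tool move_arm, never from a script. Its arguments are lists of equal length, an entry for each row: "translation": the shift along the tool's x, y, z in cm, a list of three; "rot": the turn, a rotation vector about the tool's x, y, z in degrees, a list of three. In form: {"translation": [[x, y, z], ...], "rot": [[wx, wy, wz], ...]}. A call has 1 to 8 rows; each row shifts and turns the commanded pose from where the row before left it, along the tool's axes as they then stand; what a row does not reach is not made up. A row lasts 1/8 s, in which the tool goes at most 62.5 mm and 10.7 degrees, less where a joint would pass 70% of its speed; a pose out of reach is approached as far as the arm can. A call is refused whole if a number of a shift passes 6.25 or a number of a turn 10.7, either way. A call with a gripper value outside its range is refused whole. "grip" is the finger opening in cm, from 0 to 8.54, set as the call begins (left out, the last holds). The fingers move at their own pace and stop on an object; "grip_force" is the grip in N (left out, the last holds). Time passes only in rows, so rows that do not move let the fingers close. It gives the time, the measured TCP pose, the force, the opening and the grip force at its end, in the units of the state.
- status.state(): the state, without advancing time (a new reading comes with each control period).
- viewer.get_image(name): name is "scene" or "top" or "wrist"; returns a dict with "color" (384x512x3 uint8, red, green, blue), "z_map" (384x512 float32, mm along the optical axis (not along the pixel's ray), 0 where there is no reading), "mtx" (3x3 intrinsics, pixels), "R" (3x3) and "t" (3): a world point X has camera coordinates R X + t; the wrist camera has in their place "mount" (4x4, takes a point from camera to tool coordinates, whose origin is the TCP and whose axes are the flange's). Camera axes: x right, y down, z forward; pixel columns grow to the right and rows downward; lengths in mm; the calibration is good to about 2 mm. A picture is of the moment at which its call begins: read the wrist's pose just before it.
- order.sign_off(): hands the job in; it is judged then, once.
Trained networks look in a picture, given as the dict that the camera call returned (one of the last four; its "shot" number tells which), for a name from the list of things; names that differ only in an ending like _2 or _b are one class to them, and where a whole thing is asked for, a point or a joint stands for the part that bears it (a point fixed in the world has none). Each returns a list of dicts, best first, with "p" (0 to 1); they miss things now and then, are a little off and sometimes report something else, mostly with a low value. They report only what shows in the picture. A call takes as long as a camera call. They do not tell look-alikes from the thing itself.
- nets.outline_of(picture, thing): "region" (384x512 bool, what is visible of it) and "box" ([centre column, centre row, width, height] in pixels, round what is visible of it).
The state is a dict: "clock": time; "joint_positions": joint angles; "dq": joint speeds; "joint_efforts": joint torques, N m; "position": TCP position; "tcp_rot": TCP orientation; "wrist_force": force on the tool from outside, world axes, zero at the start; "ft_torque": the same for the moment, N m; "finger_gap": finger opening in mm; "grasp_force": force on a finger pad.
Only numpy, scipy, OpenCV 4.12 (cv2) and the standard library are available. Lean on these libraries where they do the work, as an engineer would, in place of code of your own. Each camera call takes 0.05 s, during which the arm holds its last target. There are 200 camera calls.

## Working session

There is one attempt and no reset: what is moved stays moved. The work goes in short steps, Python scripts to look and compute and a tool call to move; the robot and the scene stay as the last step left them, time stands still between calls to the robot, and variables do not carry over. Pictures are saved under pics/ and viewed, at most 10 in all, crops included, and the job is handed in when it is done.

Besides the shell and the picture viewer there is one more tool, called by a JSON object that holds its "method" and its "body", one argument or row to a line. move_arm: Moves the arm, as the interface text tells. Its arguments: {"type":"object","properties":{"translation":{"type":"array","items":{"type":"array","items":{"type":"number"}}},"rot":{"type":"array","items":{"type":"array","items":{"type":"number"}}},"grip":{"type":"number"},"grip_force":{"type":"number"}},"required":["translation","rot"]}

```bash
ls; mkdir -p pics
cat > h.py <<'E'
import numpy as np, cv2, json
from station import status, viewer, order, nets
def pts(im, T=None):
    z=im["z_map"]; K=im["mtx"]; v,u=np.mgrid[:z.shape[0],:z.shape[1]]
    P=np.stack([(u-K[0,2])/K[0,0]*z,(v-K[1,2])/K[1,1]*z,z],-1)
    if "R" in im: W=(P-im["t"])@im["R"]
    else:
        M=im["mount"]; W=P@M[:3,:3].T+M[:3,3]; W=W@np.array(T["tcp_rot"]).T+np.array(T["position"])
    W[z<=0]=np.nan; return W
E
python3 - <<'E'
from h import *
s=status.state(); print({k:np.round(v,3).tolist() for k,v in s.items()})
for n in ["scene","top"]:
    im=viewer.get_image(n); cv2.imwrite(f"pics/{n}0.png",im["color"][:,:,::-1]); W=pts(im)
    for t in ["picker_grip","carrier","jar_slides","tray","picker_stand"]:
        for r in nets.outline_of(im,t)[:4]:
            m=r["region"]; w=W[m]; print(n,t,round(r["p"],2),np.round(r["box"]).tolist(),np.round(np.nanmedian(w,0)),np.round(np.nanpercentile(w,2,0)),np.round(np.nanpercentile(w,98,0)),im["color"][m].mean(0).round())
E
```

```text
pics
{'clock': 0.0, 'joint_positions': [-1.447, 0.478, 0.022, 1.556, -0.012, 1.109, -0.083], 'dq': [0.0, 0.001, 0.001, -0.001, 0.002, 0.002, 0.002], 'joint_efforts': [0.001, -59.644, 1.609, -28.12, 0.012, 0.009, 0.0], 'position': [154.945, 656.36, 230.306], 'tcp_rot': [[-0.973, 0.23, -0.0], [0.23, 0.973, -0.002], [-0.0, -0.002, -1.0]], 'wrist_force': [-0.261, -0.093, -0.072], 'ft_torque': [0.01, 0.037, 0.041], 'grasp_force': 0.0, 'finger_gap': 85.296}
scene picker_grip 0.76 [217.0, 221.0, 18.0, 33.0] [478. 303. 117.] [460. 268.  24.] [513. 326. 166.] [128. 125. 126.]
scene picker_grip 0.63 [184.0, 226.0, 18.0, 22.0] [479. 427. 101.] [462. 399.  92.] [515. 449. 151.] [ 59. 114.  67.]
scene picker_grip 0.63 [220.0, 191.0, 15.0, 19.0] [619. 216. 101.] [ 598. -160. -574.] [1478.  241.  150.] [ 80. 113. 196.]
scene jar_slides 0.65 [290.0, 186.0, 21.0, 32.0] [549. -86.  76.] [ 515. -137.    2.] [624. -64. 120.] [154. 162. 160.]
scene tray 0.53 [328.0, 190.0, 23.0, 16.0] [ 531. -301.    3.] [ 454. -333.   -4.] [ 581. -270.   13.] [193. 190. 189.]
scene picker_stand 0.77 [215.0, 229.0, 33.0,
[... 431 characters left out ...]
icker_grip 0.7 [167.0, 188.0, 22.0, 21.0] [490. 415. 101.] [466. 392.   3.] [526. 453. 152.] [ 49. 144.  73.]
top carrier 0.47 [328.0, 178.0, 13.0, 13.0] [ 579. -111.   14.] [ 558. -128.    4.] [613. -91.  71.] [214. 219. 222.]
top jar_slides 0.66 [327.0, 170.0, 30.0, 42.0] [ 580. -106.   73.] [ 519. -139.   -2.] [629. -66. 122.] [187. 195. 198.]
top tray 0.77 [395.0, 207.0, 48.0, 54.0] [ 494. -352.    3.] [ 408. -421.   -3.] [ 583. -283.   13.] [248. 248. 249.]
top picker_stand 0.92 [206.0, 190.0, 38.0, 39.0] [480. 296. 108.] [436. 248.   1.] [549. 346. 114.] [227. 227. 229.]
top picker_stand 0.87 [113.0, 221.0, 38.0, 38.0] [378. 591. 108.] [326. 557.   2.] [431. 650. 114.] [154.  76. 190.]
```

Run:
```python
import cv2,numpy as np
a=cv2.imread("pics/scene0.png");b=cv2.imread("pics/top0.png")
o=np.hstack([cv2.resize(a[140:340,130:390],(0,0),fx=1.5,fy=1.5),cv2.resize(b[90:290,100:365+60][:, :],(0,0),fx=1.2,fy=1.5)])
print(o.shape)
c=cv2.resize(b[100:280,80:440],(800,400),interpolation=cv2.INTER_CUBIC);cv2.imwrite("pics/top0c.png",c)
```

```text
(300, 780, 3)
```

View pics/scene0.png

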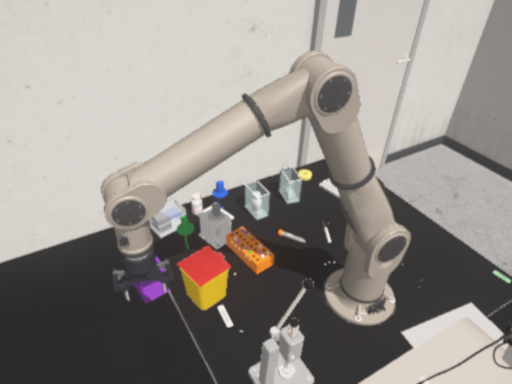

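View pics/top0c.png

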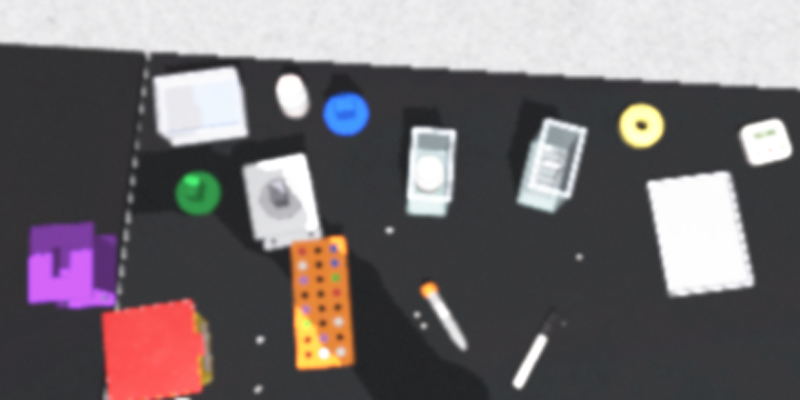

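The scene shows these candidates in the top view:
- **Hooks:** grey one in the aluminium stand at (206,190), blue at (236,149), green at (167,188).
- **Stands:** grey at (206,190), purple at (113,221).
- **Jars:** slide jar at (328,172), bottle jar at (275,177).
- **Tray:** white-grey at (395,207); the white box at (170,147) is something else.

I choose the grey hook, the grey stand and the jar at (328,172). Next I get their poses.

```bash
cat >> h.py <<'E'
def rect(W,c,r,z0,z1):
    m=(abs(W[...,0]-c[0])<r)&(abs(W[...,1]-c[1])<r)&(W[...,2]>z0)&(W[...,2]<z1)
    p=W[m][:,:2].astype(np.float32); (cx,cy),(w,h),a=cv2.minAreaRect(p)
    if w<h: a,w,h=a-90,h,w
    a=(a+90)%180-90
    return len(p),np.round([cx,cy,w,h,a,np.median(W[m][:,2])],1).tolist()
E
python3 - <<'E'
from h import *
im=viewer.get_image("top");W=pts(im)
print("stand",rect(W,(485,295),75,100,116)); print("disc",rect(W,(485,295),60,115.5,124)); print("block",rect(W,(485,295),40,145,180))
print("jar",rect(W,(575,-105),75,112,130)); print("tray",rect(W,(494,-352),115,2,25)); print("trayrim",rect(W,(494,-352),115,8,25))
print("bail/frame",rect(W,(575,-105),40,25,80))
c=cv2.resize(im["color"][165:215,180:235,::-1],(550,500),interpolation=cv2.INTER_CUBIC);cv2.imwrite("pics/hookc.png",c)
m=(W[...,2]>20)&(W[...,2]<400)
p=W[m]; 
for c in [(430,240),(400,200),(350,200)]:
    k=(abs(p[:,0]-c[0])<30)&(abs(p[:,1]-c[1])<30); print(c,k.sum(),p[k].max(0) if k.any() else 0)
E
```

```text
stand (766, [494.0, 299.3, 111.5, 90.5, 14.8, 109.8])
disc (92, [486.2, 287.5, 74.1, 63.4, 80.4, 117.0])
block (75, [490.8, 295.1, 30.3, 21.8, 8.7, 163.3])
jar (160, [574.4, -103.9, 107.0, 60.0, -12.1, 119.4])
tray (1548, [493.6, -351.4, 229.3, 228.5, 0.1, 4.2])
trayrim (232, [492.0, -334.9, 179.4, 164.4, 10.5, 10.4])
bail/frame (168, [575.1, -102.2, 91.9, 55.5, -12.5, 42.9])
(430, 240) 269 [459.90917523 269.89484419 116.14549132]
(400, 200) 173 [429.45844862 229.91675742  60.26029177]
(350, 200) 212 [379.88574826 229.91675742  61.75133203]
```

View pics/hookc.png

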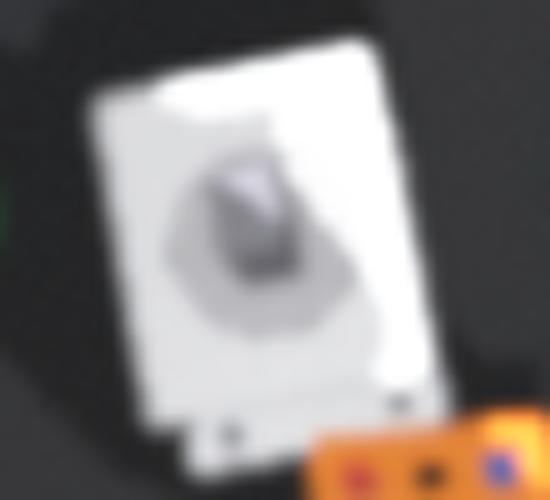

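The crop confirms the grey hook in the aluminium stand, tip end away from the robot, with the block near (240,215) in the crop. Next I check path heights and plan the approach.

```bash
cat >> h.py <<'E'
def plan(p,yaw,n,ease=False):
    """rows from the present pose to TCP p, tool-x heading yaw (deg, world), tool down"""
    from scipy.spatial.transform import Rotation as Ro
    s=status.state(); R=np.array(s["tcp_rot"]); P=np.array(s["position"])
    c,q=np.cos(np.radians(yaw)),np.sin(np.radians(yaw)); G=np.array([[c,q,0],[q,-c,0],[0,0,-1.]])
    rv=Ro.from_matrix(R.T@G).as_rotvec(); T=[];O=[]
    w=np.diff((1-np.cos(np.pi*np.arange(n+1)/n))/2) if ease else np.ones(n)/n
    Rc=R
    for k in w:
        T.append(np.round(Rc.T@(np.array(p)-P)*k/10,2).tolist()); O.append(np.round(np.degrees(rv*k),2).tolist()); Rc=Rc@Ro.from_rotvec(rv*k).as_matrix()
    print('at',P.round(1),'t',round(s["clock"],2))
    for i in range(0,n,8): print('"translation":',T[i:i+8],'"rot":',O[i:i+8])
E
python3 - <<'E'
from h import *
im=viewer.get_image("top");W=pts(im);p=W[~np.isnan(W[...,0])]
for t in np.linspace(0.2,1,9):
    c=np.array([155,657])*(1-t)+np.array([490,295])*t
    k=np.linalg.norm(p[:,:2]-c,axis=1)<70; print(c.round(),np.percentile(p[k][:,2],99.5) if k.any() else None)
w=viewer.get_image("wrist"); print(w["mount"].round(3),w["mtx"])
plan((490.8,295.1,270),190,9)
E
```

```text
[222. 585.] 650.1594974028366
[256. 548.] 147.2138159138969
[289. 512.] 148.1424610977909
[322. 476.] 148.13817549720108
[356. 440.] 147.53374050298183
[390. 404.] 145.16240239529046
[423. 367.] 113.18837379465613
[457. 331.] 167.14597204998768
[490. 295.] 167.10543962972284
[[-0.00000e+00 -9.56000e-01 -2.94000e-01  7.49910e+01]
 [ 1.00000e+00  0.00000e+00 -1.00000e-03 -6.89000e-01]
 [ 1.00000e-03 -2.94000e-01  9.56000e-01 -1.42736e+02]
 [ 0.00000e+00  0.00000e+00  0.00000e+00  1.00000e+00]] [[308.30661447   0.         250.49378175]
 [  0.         308.30661447 191.93656836]
 [  0.           0.           1.        ]]
at [155.1 657.  231.3] t 0.75
"translation": [[-4.55, -3.06, -0.43], [-4.41, -3.26, -0.43], [-4.26, -3.45, -0.43], [-4.1, -3.64, -0.43], [-3.93, -3.82, -0.43], [-3.75, -4.0, -0.43], [-3.57, -4.16, -0.43], [-3.38, -4.32, -0.43]] "rot": [[0.0, 0.0, -2.59], [0.0, 0.0, -2.59], [0.0, 0.0, -2.59], [0.0, 0.0, -2.59], [0.0, 0.0, -2.59], [0.0, 0.0, -2.59], [0.0, 0.0, -2.59], [0.0, 0.0, -2.59]]
"translation": [[-3.18, -4.47, -0.43]] "rot": [[0.0, 0.0, -2.59]]
```

{"method": "move_arm", "body": {
  "translation": [
    [-4.55,-3.06,-0.43],
    [-4.41,-3.26,-0.43],
    [-4.26,-3.45,-0.43],
    [-4.1,-3.64,-0.43],
    [-3.93,-3.82,-0.43],
    [-3.75,-4.0,-0.43],
    [-3.57,-4.16,-0.43],
    [-3.38,-4.32,-0.43]
  ],
  "rot": [
    [0,0,-2.59],
    [0,0,-2.59],
    [0,0,-2.59],
    [0,0,-2.59],
    [0,0,-2.59],
    [0,0,-2.59],
    [0,0,-2.59],
    [0,0,-2.59]
  ]
}}

```text
clock: 1.75
position: [454.5, 334.1, 266.1]
tcp_rot: [[-0.991, -0.131, 0.0], [-0.131, 0.991, 0.001], [-0.001, 0.001, -1.0]]
wrist_force: [0.8, 0.6, -0.0]
finger_gap: 85.5
grasp_force: 0.0
```

{"method": "move_arm", "body": {
  "translation": [
    [-3.18,-4.47,-0.43],
    [0,0,0],
    [0,0,0]
  ],
  "rot": [
    [0,0,-2.59],
    [0,0,0],
    [0,0,0]
  ]
}}

```text
clock: 2.12
position: [490.4, 295.7, 270.0]
tcp_rot: [[-0.985, -0.174, -0.0], [-0.174, 0.985, 0.001], [0.0, 0.001, -1.0]]
wrist_force: [-1.1, -0.4, 0.1]
finger_gap: 85.6
grasp_force: 0.0
```

Run:
```python
from h import *
s=status.state(); im=viewer.get_image("wrist"); cv2.imwrite("pics/w1.png",im["color"][:,:,::-1]); W=pts(im,s)
print(s["position"].round(1) if hasattr(s["position"],'round') else s["position"], s["tcp_rot"])
print("stand",rect(W,(490,297),80,105,114)); print("block",rect(W,(490,295),40,155,180)); print("blocktop",rect(W,(490,295),40,164,180)); print("disc",rect(W,(490,295),40,115,120))
b=(abs(W[...,0]-490)<40)&(abs(W[...,1]-295)<40)&(W[...,2]>120); print(np.nanpercentile(W[b],[1,50,99],axis=0).round(1))
```

```text
[490.4 295.7 270. ] [[-9.84777212e-01 -1.73820800e-01 -4.15692932e-04]
 [-1.73821010e-01  9.84777115e-01  5.38658031e-04]
 [ 3.15734917e-04  6.02714319e-04 -9.99999769e-01]]
stand (6284, [493.1, 296.5, 110.3, 90.2, 14.8, 110.0])
block (897, [489.7, 293.3, 29.8, 22.0, 15.2, 165.6])
blocktop (746, [489.6, 293.4, 28.4, 21.0, 14.5, 165.7])
disc (1856, [489.2, 293.4, 63.3, 61.8, 87.2, 116.0])
[[466.8 255.9 150.6]
 [477.9 294.5 352.2]
 [497.7 334.3 363.8]]
```

View pics/w1.png

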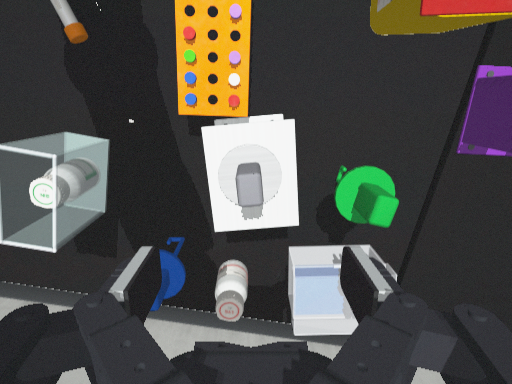

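The wrist view shows the grey hook at (248,185) centred in the stand, yaw 15°. Descending to grasp.

Run:
```python
from h import *
plan((489.6,293.4,126),194.9,5,True)
```

```text
at [489.8 296.4 269.9] t 2.17
"translation": [[0.01, -0.03, 1.37], [0.02, -0.08, 3.6], [0.02, -0.09, 4.45], [0.02, -0.07, 3.6], [0.01, -0.03, 1.37]] "rot": [[0.0, -0.0, -0.46], [0.01, -0.01, -1.2], [0.01, -0.01, -1.48], [0.01, -0.01, -1.2], [0.0, -0.0, -0.46]]
```

{"method": "move_arm", "body": {
  "translation": [
    [0.01,-0.03,1.37],
    [0.02,-0.08,3.6],
    [0.02,-0.09,4.45],
    [0.02,-0.07,3.6],
    [0.01,-0.03,1.37],
    [0,0,0]
  ],
  "rot": [
    [0,0,-0.46],
    [0,0,-1.2],
    [0,0,-1.48],
    [0,0,-1.2],
    [0,0,-0.46],
    [0,0,0]
  ]
}}

```text
clock: 2.92
position: [489.8, 292.4, 125.4]
tcp_rot: [[-0.966, -0.257, -0.002], [-0.257, 0.966, -0.001], [0.002, -0.001, -1.0]]
wrist_force: [0.1, 0.2, 1.0]
finger_gap: 85.5
grasp_force: 0.0
```

{"method": "move_arm", "body": {
  "translation": [
    [0,0,0],
    [0,0,0],
    [0,0,0],
    [0,0,0],
    [0,0,0],
    [0,0,0]
  ],
  "rot": [
    [0,0,0],
    [0,0,0],
    [0,0,0],
    [0,0,0],
    [0,0,0],
    [0,0,0]
  ],
  "grip": 1.6,
  "grip_force": 60
}}

```text
clock: 3.68
position: [491.0, 292.6, 126.9]
tcp_rot: [[-0.967, -0.256, 0.001], [-0.256, 0.967, 0.001], [-0.001, 0.001, -1.0]]
wrist_force: [-0.5, 0.8, 6.0]
finger_gap: 21.6
grasp_force: 59.5
```

{"method": "move_arm", "body": {
  "translation": [
    [0,0,-1.0],
    [0,0,-2.0],
    [0,0,-3.0],
    [0,0,-4.0],
    [0,0,-4.0],
    [0,0,-3.0],
    [0,0,-1.5],
    [0,0,0]
  ],
  "rot": [
    [0,0,0],
    [0,0,0],
    [0,0,0],
    [0,0,0],
    [0,0,0],
    [0,0,0],
    [0,0,0],
    [0,0,0]
  ]
}}

```text
clock: 4.68
position: [490.7, 292.2, 311.5]
tcp_rot: [[-0.967, -0.256, 0.001], [-0.256, 0.967, 0.001], [-0.001, 0.0, -1.0]]
wrist_force: [0.5, 0.1, -1.7]
finger_gap: 21.4
grasp_force: 58.8
```

Run:
```python
from h import *
s=status.state(); print(s["wrist_force"],s["ft_torque"],s["finger_gap"])
plan((520,0,320),168,10,True)
```

```text
[ 0.50545143  0.13445241 -1.6780323 ] [ 0.00133796 -0.01002829  0.00447393] 21.44171040611804
at [490.7 292.2 311.5] t 4.67
"translation": [[0.11, -0.71, -0.02], [0.31, -2.06, -0.06], [0.37, -3.23, -0.1], [0.26, -4.09, -0.12], [-0.01, -4.54, -0.13], [-0.34, -4.52, -0.13], [-0.6, -4.05, -0.12], [-0.69, -3.17, -0.09]] "rot": [[0.0, 0.0, 0.66], [0.0, 0.0, 1.91], [0.0, 0.0, 2.97], [0.0, 0.01, 3.74], [0.01, 0.01, 4.14], [0.01, 0.01, 4.14], [0.0, 0.01, 3.74], [0.0, 0.0, 2.97]]
"translation": [[-0.55, -2.01, -0.06], [-0.21, -0.69, -0.02]] "rot": [[0.0, 0.0, 1.91], [0.0, 0.0, 0.66]]
```

{"method": "move_arm", "body": {
  "translation": [
    [0.11,-0.71,-0.02],
    [0.31,-2.06,-0.06],
    [0.37,-3.23,-0.1],
    [0.26,-4.09,-0.12],
    [-0.01,-4.54,-0.13],
    [-0.34,-4.52,-0.13],
    [-0.6,-4.05,-0.12],
    [-0.69,-3.17,-0.09]
  ],
  "rot": [
    [0,0,0.66],
    [0,0,1.91],
    [0,0,2.97],
    [0,0,3.74],
    [0,0,4.14],
    [0,0,4.14],
    [0,0,3.74],
    [0,0,2.97]
  ]
}}

```text
clock: 5.68
position: [516.4, 23.5, 318.9]
tcp_rot: [[-0.985, 0.171, -0.0], [0.171, 0.985, -0.0], [0.0, -0.0, -1.0]]
wrist_force: [1.0, 1.0, -1.6]
finger_gap: 21.2
grasp_force: 58.8
```

{"method": "move_arm", "body": {
  "translation": [
    [-0.55,-2.01,-0.06],
    [-0.21,-0.69,-0.02],
    [0,0,0],
    [0,0,0]
  ],
  "rot": [
    [0,0,1.91],
    [0,0,0.66],
    [0,0,0],
    [0,0,0]
  ]
}}

```text
clock: 6.18
position: [519.8, 1.5, 319.4]
tcp_rot: [[-0.979, 0.205, -0.0], [0.205, 0.979, 0.0], [0.001, 0.0, -1.0]]
wrist_force: [-0.3, 0.1, -1.4]
finger_gap: 21.4
grasp_force: 58.8
```

Run:
```python
from h import *
s=status.state(); im=viewer.get_image("wrist"); cv2.imwrite("pics/w2.png",im["color"][:,:,::-1]); W=pts(im,s); np.save("w2.npy",W)
print("jar",rect(W,(575,-105),75,116,126))
m=(abs(W[...,0]-575)<30)&(abs(W[...,1]+105)<30)
h=np.histogram(W[m][:,2],bins=np.arange(0,130,5)); print(h[0])
print("bail",rect(W,(575,-105),30,60,80)); print("frame",rect(W,(575,-105),50,27,40))
p=W[m&(W[...,2]>58)&(W[...,2]<80)]; print(len(p), p[:40].round(0).tolist())
S=np.array(s["tcp_rot"]); L=(W-s["position"])@S
b=(abs(L[...,0])<45)&(abs(L[...,1])<45)&(L[...,2]>-60)&(L[...,2]<150)
for lo in range(-50,150,10):
    k=b&(L[...,2]>lo)&(L[...,2]<=lo+10); 
    if k.sum()>5: print(lo,k.sum(),np.percentile(L[k],[2,98],axis=0).round(1)[:,:2].tolist())
```

```text
jar (959, [573.2, -106.4, 105.9, 60.1, -12.4, 120.7])
[ 18  99  75 101 109 105 161  37  31  41  32  37  43  61  85  34  41  40
  43  35  43  43  46  73 119]
bail (223, [573.1, -105.1, 54.9, 44.0, 76.1, 70.2])
frame (494, [572.1, -104.4, 101.2, 54.7, -12.3, 32.3])
236 [[546.0, -126.0, 59.0], [546.0, -126.0, 64.0], [547.0, -127.0, 59.0], [546.0, -126.0, 69.0], [547.0, -127.0, 64.0], [549.0, -127.0, 59.0], [545.0, -126.0, 74.0], [547.0, -127.0, 68.0], [548.0, -126.0, 66.0], [550.0, -127.0, 59.0], [545.0, -126.0, 79.0], [547.0, -126.0, 74.0], [548.0, -126.0, 71.0], [550.0, -127.0, 65.0], [551.0, -127.0, 60.0], [547.0, -127.0, 79.0], [548.0, -126.0, 76.0], [549.0, -127.0, 71.0], [551.0, -127.0, 67.0], [552.0, -128.0, 61.0], [550.0, -127.0, 74.0], [551.0, -127.0, 71.0], [552.0, -128.0, 66.0], [554.0, -128.0, 61.0], [549.0, -127.0, 80.0], [550.0, -127.0, 76.0], [552.0, -128.0, 69.0], [554.0, -128.0, 66.0], [555.0, -128.0, 61.0], [565.0, -75.0, 65.0], [550.0, -127.0, 80.0], [552.0, -128.0, 75.0], [553.0, -128.0, 72.0], [555.0, -128.0, 66.0], [556.0, -128.0, 63.0], [558.0, -128.0, 59.0], [566.0, -75.0, 66.0], [553.0, -128.0, 76.0], [556.0, -128.0, 68.0], [557.0, -128.0, 64.0]]
-50 2124 [[-7.0, -39.9], [13.9, 37.8]]
-40 4603 [[-12.5, -16.1], [14.9, 14.4]]
-30 1210 [[6.6, -24.1], [15.2, 22.5]]
-20 968 [[6.7, -24.2], [15.2, 22.4]]
-10 564 [[7.0, -22.3], [15.2, 20.4]]
0 559 [[1.6, -29.5], [29.6, 26.4]]
10 4031 [[-2.5, -30.5], [30.9, 28.7]]
90 22 [[10.1, -3.8], [12.3, 1.5]]
100 21 [[9.5, -3.9], [12.1, 1.9]]
```

View pics/w2.png

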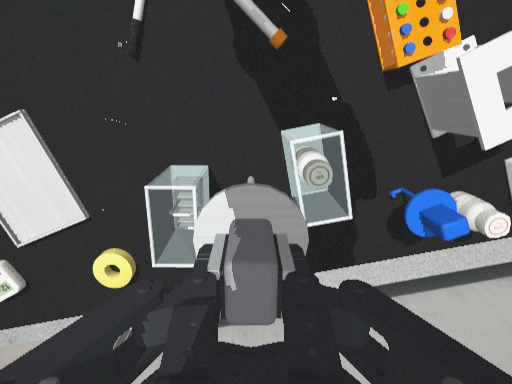

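Jar at (180,215) shows slides, but the bail isn't clear past the disc. Moving so the camera sits directly over the jar.

Run:
```python
from h import *
plan((642,-120,320),167.7,7,True)
```

```text
at [519.8   1.4 319.4] t 6.22
"translation": [[-0.72, -0.46, -0.0], [-2.01, -1.3, -0.01], [-2.9, -1.88, -0.01], [-3.22, -2.08, -0.01], [-2.91, -1.87, -0.01], [-2.01, -1.29, -0.01], [-0.72, -0.46, -0.0]] "rot": [[0.0, -0.0, 0.02], [0.0, -0.0, 0.06], [0.0, -0.0, 0.09], [0.0, -0.01, 0.1], [0.0, -0.0, 0.09], [0.0, -0.0, 0.06], [0.0, -0.0, 0.02]]
```

{"method": "move_arm", "body": {
  "translation": [
    [-0.72,-0.46,0],
    [-2.01,-1.3,0],
    [-2.9,-1.88,0],
    [-3.22,-2.08,0],
    [-2.91,-1.87,0],
    [-2.01,-1.29,0],
    [-0.72,-0.46,0],
    [0,0,0]
  ],
  "rot": [
    [0,0,0],
    [0,0,0.1],
    [0,0,0.1],
    [0,0,0.1],
    [0,0,0.1],
    [0,0,0],
    [0,0,0],
    [0,0,0]
  ]
}}

```text
clock: 7.22
position: [641.7, -122.0, 319.2]
tcp_rot: [[-0.977, 0.215, -0.001], [0.215, 0.977, 0.0], [0.001, -0.0, -1.0]]
wrist_force: [0.7, 0.4, -1.5]
finger_gap: 21.6
grasp_force: 58.8
```

Run:
```python
from h import *
s=status.state(); im=viewer.get_image("wrist"); W=pts(im,s); np.save("w3.npy",W)
print(s["position"])
print("jar",rect(W,(575,-105),75,116,126))
a=np.radians(-12.4); c=np.array([573.2,-106.4]); 
q=(W[...,:2]-c); X=q[...,0]*np.cos(a)+q[...,1]*np.sin(a); Y=-q[...,0]*np.sin(a)+q[...,1]*np.cos(a)
m=(abs(X)<46)&(abs(Y)<23)
print(np.histogram(W[m][:,2],bins=np.arange(0,130,5))[0])
b=m&(W[...,2]>55)&(W[...,2]<76); print("bail",b.sum(),np.percentile(np.c_[X[b],Y[b],W[b][:,2]],[5,25,50,75,95],axis=0).round(1).tolist())
t=m&(W[...,2]>68)&(W[...,2]<76); print(t.sum(), rect(np.where(t[...,None],W,np.nan),c,60,0,200))
f=m&(W[...,2]>28)&(W[...,2]<38); print("frame",f.sum(),np.percentile(np.c_[X[f],Y[f],W[f][:,2]],[1,50,99],axis=0).round(1).tolist(),rect(np.where(f[...,None],W,np.nan),c,60,0,200))
rows,cols=np.where(m); r0,r1,c0,c1=rows.min()-20,rows.max()+20,cols.min()-20,cols.max()+20; r0=max(r0,0)
cv2.imwrite("pics/w3.png",cv2.resize(im["color"][r0:r1,c0:c1,::-1],None,fx=3,fy=3,interpolation=cv2.INTER_CUBIC)[:600,:800]); print(r0,r1,c0,c1)
```

```text
[ 641.6875921  -121.95259127  319.21103273]
jar (1509, [573.2, -106.4, 105.4, 59.9, -12.2, 120.8])
[ 239 1100  140    3   18   14  542    1    0    0    0    0   22   48
   65    0    0    0    0    0    0    0    0    0    0]
bail 135 [[0.8, -17.2, 62.8], [2.0, -9.0, 67.7], [3.1, 1.4, 69.8], [4.3, 8.7, 71.1], [5.5, 16.3, 72.1]]
99 (99, [576.3, -106.9, 29.5, 4.8, 77.5, 70.7])
frame 555 [[-35.0, -20.2, 29.8], [-2.5, -1.1, 32.3], [40.9, 19.0, 34.4]] (555, [576.1, -107.3, 75.9, 39.2, -13.1, 32.3])
46 219 192 308
```

View pics/w3.png

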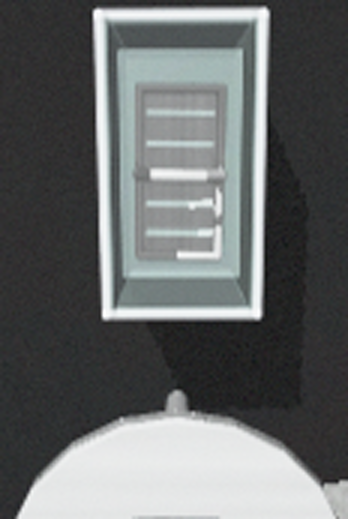

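The bail's white bar is centred at crop (178,174), i.e. (576,-107) with top at z≈71, yaw about -12.8°. The frame is slightly off-centre in the jar. Going over the entry point, 21 mm on the robot side of the bar.

Run:
```python
from h import *
plan((556,-101.4,290),167.2,6,True)
```

```text
at [ 641.4 -121.3  319.4] t 7.28
"translation": [[0.59, 0.01, 0.2], [1.61, 0.02, 0.54], [2.19, 0.02, 0.74], [2.19, 0.02, 0.73], [1.61, 0.01, 0.54], [0.59, 0.0, 0.2]] "rot": [[0.0, -0.0, 0.03], [0.0, -0.01, 0.08], [0.01, -0.01, 0.11], [0.01, -0.01, 0.11], [0.0, -0.01, 0.08], [0.0, -0.0, 0.03]]
```

{"method": "move_arm", "body": {
  "translation": [
    [0.59,0.01,0.2],
    [1.61,0.02,0.54],
    [2.19,0.02,0.74],
    [2.19,0.02,0.73],
    [1.61,0.01,0.54],
    [0.59,0,0.2],
    [0,0,0],
    [0,0,0]
  ],
  "rot": [
    [0,0,0],
    [0,0,0.1],
    [0,0,0.1],
    [0,0,0.1],
    [0,0,0.1],
    [0,0,0],
    [0,0,0],
    [0,0,0]
  ]
}}

```text
clock: 8.28
position: [556.8, -102.1, 290.5]
tcp_rot: [[-0.975, 0.221, 0.001], [0.221, 0.975, -0.0], [-0.001, 0.0, -1.0]]
wrist_force: [0.8, -0.3, -1.0]
finger_gap: 21.0
grasp_force: 58.8
```

Run:
```python
from h import *
s=status.state()
im=viewer.get_image("scene")
W=pts(im); R=np.array(s["tcp_rot"]); L=(W-s["position"])@R
for lo in range(-40,125,15):
    k=(abs(L[...,0])<40)&(abs(L[...,1])<40)&(L[...,2]>lo)&(L[...,2]<=lo+15)
    if k.sum()>3: print(lo,k.sum(),np.percentile(L[k],[2,50,98],axis=0).round(1).tolist())
plan((556,-101.4,153),167.2,8,True)
```

```text
-40 52 [[-7.9, -20.0, -39.7], [11.4, 2.1, -32.1], [19.2, 27.2, -25.2]]
-25 39 [[-0.5, -18.0, -24.3], [14.2, 6.8, -17.5], [20.7, 25.6, -10.9]]
-10 30 [[-0.4, -16.4, -9.0], [13.7, 7.9, -2.9], [20.8, 24.4, 4.6]]
5 83 [[-19.3, -24.9, 8.4], [14.1, 10.6, 13.3], [34.7, 33.2, 18.0]]
20 4 [[10.7, -1.2, 21.1], [16.5, 5.6, 31.1], [17.9, 23.5, 34.5]]
50 4 [[9.2, 1.1, 51.6], [11.9, 2.1, 57.2], [15.7, 3.7, 62.0]]
65 7 [[10.6, 0.2, 66.0], [13.9, 3.2, 69.4], [15.0, 5.5, 79.1]]
95 11 [[-10.7, 0.4, 98.7], [3.9, 2.0, 106.3], [13.8, 6.0, 109.6]]
at [ 556.8 -102.1  290.3] t 8.32
"translation": [[0.0, 0.0, 0.52], [0.01, 0.01, 1.49], [0.02, 0.01, 2.23], [0.02, 0.01, 2.63], [0.02, 0.01, 2.63], [0.02, 0.01, 2.23], [0.01, 0.01, 1.49], [0.0, 0.0, 0.52]] "rot": [[-0.0, 0.0, -0.0], [-0.0, 0.0, -0.0], [-0.0, 0.01, -0.0], [-0.0, 0.01, -0.0], [-0.0, 0.01, -0.0], [-0.0, 0.01, -0.0], [-0.0, 0.0, -0.0], [-0.0, 0.0, -0.0]]
```

{"method": "move_arm", "body": {
  "translation": [
    [0,0,0.52],
    [0.01,0.01,1.49],
    [0.02,0.01,2.23],
    [0.02,0.01,2.63],
    [0.02,0.01,2.63],
    [0.02,0.01,2.23],
    [0.01,0.01,1.49],
    [0,0,0.52]
  ],
  "rot": [
    [0,0,0],
    [0,0,0],
    [0,0,0],
    [0,0,0],
    [0,0,0],
    [0,0,0],
    [0,0,0],
    [0,0,0]
  ]
}}

```text
clock: 9.32
position: [554.7, -101.2, 151.4]
tcp_rot: [[-0.975, 0.222, -0.002], [0.222, 0.975, -0.0], [0.002, -0.0, -1.0]]
wrist_force: [-0.2, 0.8, -0.3]
finger_gap: 21.2
grasp_force: 58.8
```

{"method": "move_arm", "body": {
  "translation": [
    [0,0,0],
    [0,0,0]
  ],
  "rot": [
    [0,0,0],
    [0,0,0]
  ]
}}

```text
clock: 9.57
position: [555.9, -101.4, 153.5]
tcp_rot: [[-0.975, 0.222, 0.001], [0.222, 0.975, -0.0], [-0.001, 0.0, -1.0]]
wrist_force: [-0.3, -0.0, -1.4]
finger_gap: 21.5
grasp_force: 58.8
```

Run:
```python
from h import *
plan((576.5,-106.1,153),167.2,4,True)
```

```text
at [ 555.9 -101.4  153.5] t 9.57
"translation": [[-0.31, 0.0, 0.01], [-0.75, 0.0, 0.02], [-0.75, 0.0, 0.02], [-0.31, 0.0, 0.01]] "rot": [[0.0, 0.01, -0.0], [0.01, 0.03, -0.01], [0.01, 0.03, -0.01], [0.0, 0.01, -0.0]]
```

{"method": "move_arm", "body": {
  "translation": [
    [-0.31,0,0],
    [-0.75,0,0],
    [-0.75,0,0],
    [-0.31,0,0],
    [0,0,0],
    [0,0,0]
  ],
  "rot": [
    [0,0,0],
    [0,0,0],
    [0,0,0],
    [0,0,0],
    [0,0,0],
    [0,0,0]
  ]
}}

```text
clock: 10.32
position: [575.8, -106.0, 152.6]
tcp_rot: [[-0.975, 0.222, -0.0], [0.222, 0.975, 0.0], [0.0, -0.0, -1.0]]
wrist_force: [-0.1, 0.2, -1.7]
finger_gap: 21.3
grasp_force: 58.8
```

{"method": "move_arm", "body": {
  "translation": [
    [0,0,-0.4],
    [0,0,-0.6],
    [0,0,-0.4],
    [0,0,-0.3],
    [0,0,-0.3],
    [0,0,-0.3],
    [0,0,-0.3],
    [0,0,0]
  ],
  "rot": [
    [0,0,0],
    [0,0,0],
    [0,0,0],
    [0,0,0],
    [0,0,0],
    [0,0,0],
    [0,0,0],
    [0,0,0]
  ]
}}

```text
clock: 11.32
position: [576.1, -106.0, 178.8]
tcp_rot: [[-0.975, 0.222, 0.0], [0.222, 0.975, -0.0], [-0.0, 0.0, -1.0]]
wrist_force: [-0.9, -0.6, -3.1]
finger_gap: 21.2
grasp_force: 58.7
```

Run:
```python
from h import *
s=status.state();print(s["wrist_force"],s["position"])
plan((576.5,-106.1,320),167.2,12,True)
```

```text
[-0.89681263 -0.56140838 -3.13142904] [ 576.07469432 -106.02299962  178.82929052]
at [ 576.1 -106.   178.8] t 11.32
"translation": [[-0.0, 0.0, -0.24], [-0.0, 0.0, -0.71], [-0.0, 0.0, -1.12], [-0.0, 0.0, -1.46], [-0.01, 0.0, -1.7], [-0.01, 0.0, -1.83], [-0.01, 0.0, -1.83], [-0.01, 0.0, -1.7]] "rot": [[0.0, 0.0, -0.0], [0.0, 0.0, -0.0], [0.0, 0.0, -0.0], [0.0, 0.0, -0.0], [0.0, 0.0, -0.0], [0.0, 0.0, -0.0], [0.0, 0.0, -0.0], [0.0, 0.0, -0.0]]
"translation": [[-0.0, 0.0, -1.46], [-0.0, 0.0, -1.12], [-0.0, 0.0, -0.71], [-0.0, 0.0, -0.24]] "rot": [[0.0, 0.0, -0.0], [0.0, 0.0, -0.0], [0.0, 0.0, -0.0], [0.0, 0.0, -0.0]]
```

The wrist force rose by about 1.5 N, so the carrier is on the hook. Lifting it clear of the jar.

{"method": "move_arm", "body": {
  "translation": [
    [0,0,-0.24],
    [0,0,-0.71],
    [0,0,-1.12],
    [0,0,-1.46],
    [0,0,-1.7],
    [0,0,-1.83],
    [0,0,-1.83],
    [0,0,-1.7]
  ],
  "rot": [
    [0,0,0],
    [0,0,0],
    [0,0,0],
    [0,0,0],
    [0,0,0],
    [0,0,0],
    [0,0,0],
    [0,0,0]
  ]
}}

```text
clock: 12.32
position: [576.1, -106.0, 286.1]
tcp_rot: [[-0.975, 0.222, 0.001], [0.222, 0.975, 0.0], [-0.001, 0.0, -1.0]]
wrist_force: [0.4, 0.1, -3.0]
finger_gap: 21.6
grasp_force: 58.7
```

{"method": "move_arm", "body": {
  "translation": [
    [0,0,-1.46],
    [0,0,-1.12],
    [0,0,-0.71],
    [0,0,-0.24],
    [0,0,0]
  ],
  "rot": [
    [0,0,0],
    [0,0,0],
    [0,0,0],
    [0,0,0],
    [0,0,0]
  ]
}}

```text
clock: 12.95
position: [575.9, -105.9, 319.6]
tcp_rot: [[-0.975, 0.222, -0.001], [0.222, 0.975, 0.0], [0.001, -0.0, -1.0]]
wrist_force: [0.3, 0.7, -3.0]
finger_gap: 21.6
grasp_force: 58.7
```

Run:
```python
from h import *
s=status.state();print(s["wrist_force"],s["position"])
im=viewer.get_image("top");W=pts(im)
# tray: all pixels of the tray by net mask
r=nets.outline_of(im,"tray")[0]; m=r["region"]&(W[...,2]>1)&(W[...,2]<16)
p=W[m][:,:2].astype(np.float32); print(r["p"],cv2.minAreaRect(p), np.percentile(W[m][:,2],[50,98]))
im=viewer.get_image("scene"); cv2.imwrite("pics/s4.png",cv2.resize(im["color"][120:240,240:400,::-1],(800,600),interpolation=cv2.INTER_CUBIC))
```

```text
[ 0.29045927  0.68336324 -3.02031333] [ 575.86535706 -105.9421164   319.59090333]
0.63 ((489.06787109375, -415.1200866699219), (33.46971130371094, 149.89016723632812), 87.78855895996094) [ 4.72793627 13.15155594]
```

View pics/s4.png

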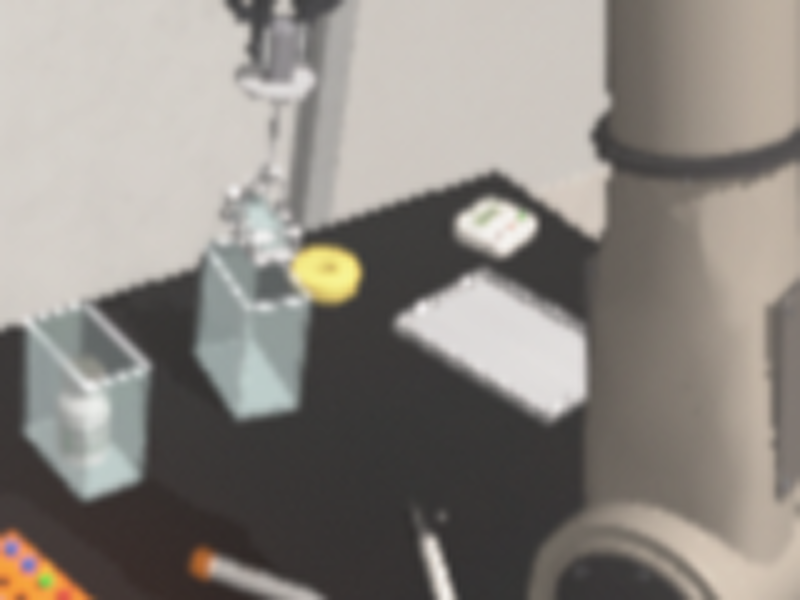

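The carrier hangs on the hook above the jar at (260,220), clear of the rim. Moving it to above the tray centre, about (495,-352), turned to lie along the tray.

Run:
```python
from h import *
s=status.state();print(np.round(s["joint_positions"],2))
plan((495,-351,300),190,16,True)
```

```text
[-0.28  0.27  0.45  1.69 -0.12  1.21  1.54]
at [ 575.7 -106.   319.4] t 13.1
"translation": [[0.02, -0.25, 0.02], [0.07, -0.73, 0.06], [0.13, -1.18, 0.09], [0.2, -1.59, 0.12], [0.3, -1.93, 0.15], [0.41, -2.19, 0.17], [0.52, -2.36, 0.18], [0.63, -2.44, 0.19]] "rot": [[-0.0, -0.0, -0.22], [-0.0, -0.0, -0.65], [-0.0, -0.0, -1.05], [-0.0, -0.0, -1.42], [-0.0, -0.0, -1.73], [-0.0, -0.0, -1.97], [-0.0, -0.01, -2.14], [-0.0, -0.01, -2.23]]
"translation": [[0.73, -2.41, 0.19], [0.79, -2.29, 0.18], [0.81, -2.08, 0.17], [0.77, -1.8, 0.15], [0.68, -1.46, 0.12], [0.53, -1.07, 0.09], [0.34, -0.65, 0.06], [0.12, -0.22, 0.02]] "rot": [[-0.0, -0.01, -2.23], [-0.0, -0.01, -2.14], [-0.0, -0.0, -1.97], [-0.0, -0.0, -1.73], [-0.0, -0.0, -1.42], [-0.0, -0.0, -1.05], [-0.0, -0.0, -0.65], [-0.0, -0.0, -0.22]]
```

{"method": "move_arm", "body": {
  "translation": [
    [0.02,-0.25,0.02],
    [0.07,-0.73,0.06],
    [0.13,-1.18,0.09],
    [0.2,-1.59,0.12],
    [0.3,-1.93,0.15],
    [0.41,-2.19,0.17],
    [0.52,-2.36,0.18],
    [0.63,-2.44,0.19]
  ],
  "rot": [
    [0,0,-0.22],
    [0,0,-0.65],
    [0,0,-1.05],
    [0,0,-1.42],
    [0,0,-1.73],
    [0,0,-1.97],
    [0,0,-2.14],
    [0,0,-2.23]
  ]
}}

```text
clock: 14.1
position: [535.2, -229.7, 310.0]
tcp_rot: [[-1.0, 0.023, 0.0], [0.023, 1.0, -0.0], [-0.0, -0.0, -1.0]]
wrist_force: [0.8, -0.3, -2.6]
finger_gap: 21.1
grasp_force: 58.7
```

{"method": "move_arm", "body": {
  "translation": [
    [0.73,-2.41,0.19],
    [0.79,-2.29,0.18],
    [0.81,-2.08,0.17],
    [0.77,-1.8,0.15],
    [0.68,-1.46,0.12],
    [0.53,-1.07,0.09],
    [0.34,-0.65,0.06],
    [0.12,-0.22,0.02]
  ],
  "rot": [
    [0,0,-2.23],
    [0,0,-2.14],
    [0,0,-1.97],
    [0,0,-1.73],
    [0,0,-1.42],
    [0,0,-1.05],
    [0,0,-0.65],
    [0,0,-0.22]
  ]
}}

```text
clock: 15.1
position: [494.8, -351.7, 300.2]
tcp_rot: [[-0.985, -0.173, -0.0], [-0.173, 0.985, -0.0], [0.0, -0.0, -1.0]]
wrist_force: [-0.5, 0.6, -1.8]
finger_gap: 21.5
grasp_force: 58.7
```

Run:
```python
from h import *
s=status.state();print(s["wrist_force"],s["position"],np.round(s["joint_positions"],2))
R=np.array(s["tcp_rot"])
im=viewer.get_image("wrist");W=pts(im,s)
k=(W[...,2]>8)&(W[...,2]<16)&(np.hypot(W[...,0]-495,W[...,1]+352)<118)
p=W[k][:,:2].astype(np.float32); print(k.sum(),cv2.minAreaRect(p))
c=nets.outline_of(im,"carrier")[:1]
for r in c: print(r["p"],r["box"],np.nanpercentile(W[r["region"]],[2,50,98],axis=0).round())
cv2.imwrite("pics/w5.png",im["color"][:,:,::-1])
plan((495,-351,176),190,8,True)
```

```text
[-0.52097187  0.56851425 -1.7854381 ] [ 494.83657979 -351.71970119  300.21414838] [ 0.14  0.33  0.49  1.67 -0.16  1.19  2.41]
1008 ((485.47467041015625, -356.6251220703125), (160.89306640625, 130.19546508789062), 10.8167724609375)
0.67 [249.3, 159.5, 42.2, 48.2] [[ 456. -377.  136.]
 [ 478. -358.  146.]
 [ 501. -338.  171.]]
at [ 495.2 -351.1  300.2] t 15.2
"translation": [[0.0, 0.0, 0.47], [0.0, 0.0, 1.35], [0.0, 0.0, 2.02], [0.0, 0.0, 2.38], [0.0, 0.0, 2.38], [0.0, 0.0, 2.02], [0.0, 0.0, 1.35], [0.0, 0.0, 0.47]] "rot": [[0.0, -0.0, 0.0], [0.0, -0.0, 0.0], [0.0, -0.0, 0.0], [0.0, -0.0, 0.0], [0.0, -0.0, 0.0], [0.0, -0.0, 0.0], [0.0, -0.0, 0.0], [0.0, -0.0, 0.0]]
```

View pics/w5.png

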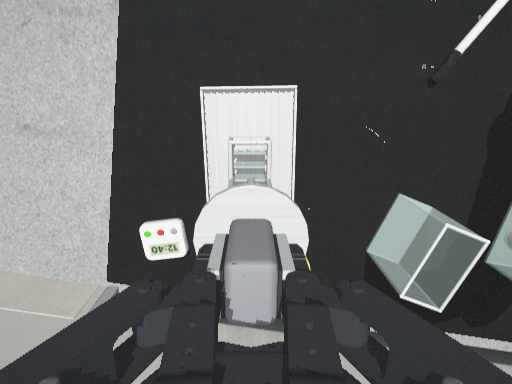

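The carrier hangs square over the tray at (250,160), and the tray outline at (250,145) agrees with yaw 10.8° and centre (495,-355). Lowering.

{"method": "move_arm", "body": {
  "translation": [
    [0,0,0.47],
    [0,0,1.35],
    [0,0,2.02],
    [0,0,2.38],
    [0,0,2.38],
    [0,0,2.02],
    [0,0,1.35],
    [0,0,0.47]
  ],
  "rot": [
    [0,0,0],
    [0,0,0],
    [0,0,0],
    [0,0,0],
    [0,0,0],
    [0,0,0],
    [0,0,0],
    [0,0,0]
  ]
}}

```text
clock: 16.2
position: [494.9, -350.7, 174.8]
tcp_rot: [[-0.985, -0.174, -0.001], [-0.174, 0.985, 0.001], [0.001, 0.001, -1.0]]
wrist_force: [0.3, 1.1, -2.6]
finger_gap: 21.5
grasp_force: 58.8
```

{"method": "move_arm", "body": {
  "translation": [
    [0,0,0],
    [0,0,0],
    [0,0,0.2],
    [0,0,0.2],
    [0,0,0.2],
    [0,0,0.2],
    [0,0,0.2],
    [0,0,0.2]
  ],
  "rot": [
    [0,0,0],
    [0,0,0],
    [0,0,0],
    [0,0,0],
    [0,0,0],
    [0,0,0],
    [0,0,0],
    [0,0,0]
  ]
}}

```text
clock: 17.2
position: [495.3, -351.2, 163.8]
tcp_rot: [[-0.985, -0.174, 0.0], [-0.174, 0.985, -0.0], [-0.0, -0.0, -1.0]]
wrist_force: [-0.1, -0.6, -1.4]
finger_gap: 22.0
grasp_force: 58.8
```

{"method": "move_arm", "body": {
  "translation": [
    [0,0,0.2],
    [0,0,0.2],
    [0,0,0.3],
    [0,0,0.3],
    [0,0,0.2],
    [0,0,0],
    [0,0,0]
  ],
  "rot": [
    [0,0,0],
    [0,0,0],
    [0,0,0],
    [0,0,0],
    [0,0,0],
    [0,0,0],
    [0,0,0]
  ]
}}

```text
clock: 18.08
position: [495.3, -351.2, 152.0]
tcp_rot: [[-0.985, -0.174, 0.0], [-0.174, 0.985, -0.0], [-0.0, -0.0, -1.0]]
wrist_force: [0.7, -0.6, -1.1]
finger_gap: 21.8
grasp_force: 58.8
```

Run:
```python
from h import *
s=status.state();print(s["wrist_force"],s["position"],s["ft_torque"])
im=viewer.get_image("wrist");W=pts(im,s)
c=nets.outline_of(im,"carrier")[:1]
for r in c: print(r["p"],r["box"],np.nanpercentile(W[r["region"]],[2,50,98],axis=0).round())
R=np.array(s["tcp_rot"]); L=(W-s["position"])@R
k=(L[...,0]>5)&(L[...,0]<60)&(abs(L[...,1])<30)&(W[...,2]>22)&(W[...,2]<45)
print(k.sum(),np.percentile(W[k][:,2],[5,25,50,75,95]).round(1),np.percentile(L[k],[1,99],axis=0).round(1))
q=W[k]; A=np.c_[L[k][:,:2],np.ones(len(q))]; print(np.linalg.lstsq(A,q[:,2],rcond=None)[0])
```

```text
[ 0.65028222 -0.59394109 -1.06634947] [ 495.28282536 -351.23634062  151.95445396] [ 0.01053049 -0.04610559  0.0055146 ]
0.78 [250.9, 161.9, 43.5, 45.1] [[ 457. -375.    7.]
 [ 477. -356.   17.]
 [ 496. -336.   33.]]
765 [24.7 29.9 31.1 31.9 32.8] [[  5.7 -20.4 118.5]
 [ 37.9  19.2 128.9]]
[ 4.39998338e-02 -2.59985447e-03  2.94234625e+01]
```

Carrier rests on the tray floor (frame top z≈32). Sliding the hook out toward the robot, then up.

{"method": "move_arm", "body": {
  "translation": [
    [0.3,0,0],
    [0.7,0,0],
    [0.8,0,0],
    [0.6,0,0],
    [0.1,0,0],
    [0,0,0]
  ],
  "rot": [
    [0,0,0],
    [0,0,0],
    [0,0,0],
    [0,0,0],
    [0,0,0],
    [0,0,0]
  ]
}}

```text
clock: 18.92
position: [470.7, -355.5, 152.0]
tcp_rot: [[-0.985, -0.174, 0.0], [-0.174, 0.985, 0.0], [-0.0, -0.0, -1.0]]
wrist_force: [0.8, 0.8, -1.3]
finger_gap: 21.1
grasp_force: 58.8
```

{"method": "move_arm", "body": {
  "translation": [
    [0,0,-0.5],
    [0,0,-1],
    [0,0,-2],
    [0,0,-3],
    [0,0,-4],
    [0,0,-4],
    [0,0,-3],
    [0,0,-1]
  ],
  "rot": [
    [0,0,0],
    [0,0,0],
    [0,0,0],
    [0,0,0],
    [0,0,0],
    [0,0,0],
    [0,0,0],
    [0,0,0]
  ]
}}

```text
clock: 19.92
position: [471.2, -356.1, 339.5]
tcp_rot: [[-0.985, -0.174, 0.004], [-0.174, 0.985, -0.002], [-0.003, -0.002, -1.0]]
wrist_force: [0.0, 0.2, -2.2]
finger_gap: 21.2
grasp_force: 58.9
```

Run:
```python
from h import *
s=status.state();print(s["wrist_force"],s["position"])
im=viewer.get_image("wrist");W=pts(im,s)
c=nets.outline_of(im,"carrier")[:1]
for r in c: print(r["p"],r["box"],np.nanpercentile(W[r["region"]],[2,50,98],axis=0).round())
print("frame",rect(W,(495,-352),60,26,40)); print("bail",rect(W,(495,-352),30,63,80))
plan((510,-20,325),185,12,True)
```

```text
[ 0.04106359  0.24608091 -2.18072419] [ 471.24276316 -356.14796042  339.473312  ]
0.6 [251.1, 160.7, 24.5, 45.0] [[ 457. -374.    6.]
 [ 488. -354.   18.]
 [ 522. -333.   70.]]
frame (382, [489.5, -352.6, 64.3, 38.9, 9.6, 30.8])
bail (88, [495.5, -352.3, 34.8, 5.2, -80.4, 69.4])
at [ 470.8 -355.7  337.7] t 20.02
"translation": [[-0.17, 0.55, 0.02], [-0.48, 1.62, 0.06], [-0.75, 2.58, 0.1], [-0.96, 3.37, 0.13], [-1.08, 3.93, 0.15], [-1.12, 4.23, 0.16], [-1.07, 4.24, 0.16], [-0.95, 3.96, 0.15]] "rot": [[-0.0, 0.0, 0.09], [-0.0, 0.0, 0.25], [-0.0, 0.01, 0.4], [-0.01, 0.01, 0.52], [-0.01, 0.01, 0.6], [-0.01, 0.01, 0.65], [-0.01, 0.01, 0.65], [-0.01, 0.01, 0.6]]
"translation": [[-0.78, 3.41, 0.13], [-0.58, 2.62, 0.1], [-0.35, 1.65, 0.06], [-0.12, 0.56, 0.02]] "rot": [[-0.01, 0.01, 0.52], [-0.0, 0.01, 0.4], [-0.0, 0.0, 0.25], [-0.0, 0.0, 0.09]]
```

Carrier stands upright in the tray with the bail at (495.5,-352). Now carrying the hook back over the stand.

Run:
```python
from h import *
plan((492,296,300),194.9,21,True)
```

```text
at [ 470.8 -355.7  337.7] t 20.02
"translation": [[-0.07, 0.36, 0.02], [-0.22, 1.06, 0.06], [-0.37, 1.74, 0.1], [-0.51, 2.38, 0.14], [-0.65, 2.97, 0.17], [-0.77, 3.49, 0.2], [-0.89, 3.93, 0.23], [-0.99, 4.28, 0.25]] "rot": [[-0.0, 0.0, -0.03], [-0.0, 0.0, -0.08], [-0.0, 0.0, -0.13], [-0.0, 0.0, -0.18], [-0.0, 0.0, -0.23], [-0.0, 0.0, -0.27], [-0.0, 0.0, -0.3], [-0.0, 0.01, -0.33]]
"translation": [[-1.08, 4.53, 0.27], [-1.15, 4.68, 0.28], [-1.19, 4.73, 0.28], [-1.21, 4.67, 0.28], [-1.19, 4.5, 0.27], [-1.15, 4.24, 0.25], [-1.08, 3.88, 0.23], [-0.97, 3.44, 0.21]] "rot": [[-0.0, 0.01, -0.35], [-0.0, 0.01, -0.36], [-0.0, 0.01, -0.37], [-0.0, 0.01, -0.36], [-0.0, 0.01, -0.35], [-0.0, 0.01, -0.33], [-0.0, 0.0, -0.3], [-0.0, 0.0, -0.27]]
"translation": [[-0.84, 2.92, 0.18], [-0.69, 2.34, 0.14], [-0.51, 1.71, 0.1], [-0.31, 1.04, 0.06], [-0.1, 0.35, 0.02]] "rot": [[-0.0, 0.0, -0.23], [-0.0, 0.0, -0.18], [-0.0, 0.0, -0.13], [-0.0, 0.0, -0.08], [-0.0, 0.0, -0.03]]
```

{"method": "move_arm", "body": {
  "translation": [
    [-0.07,0.36,0.02],
    [-0.22,1.06,0.06],
    [-0.37,1.74,0.1],
    [-0.51,2.38,0.14],
    [-0.65,2.97,0.17],
    [-0.77,3.49,0.2],
    [-0.89,3.93,0.23],
    [-0.99,4.28,0.25]
  ],
  "rot": [
    [0,0,0],
    [0,0,-0.1],
    [0,0,-0.1],
    [0,0,-0.2],
    [0,0,-0.2],
    [0,0,-0.3],
    [0,0,-0.3],
    [0,0,-0.3]
  ]
}}

```text
clock: 21.02
position: [476.8, -146.2, 324.9]
tcp_rot: [[-0.98, -0.2, -0.0], [-0.2, 0.98, 0.0], [0.0, 0.0, -1.0]]
wrist_force: [0.5, -0.9, -2.0]
finger_gap: 21.5
grasp_force: 58.9
```

{"method": "move_arm", "body": {
  "translation": [
    [-1.08,4.53,0.27],
    [-1.15,4.68,0.28],
    [-1.19,4.73,0.28],
    [-1.21,4.67,0.28],
    [-1.19,4.5,0.27],
    [-1.15,4.24,0.25],
    [-1.08,3.88,0.23],
    [-0.97,3.44,0.21]
  ],
  "rot": [
    [0,0,-0.4],
    [0,0,-0.4],
    [0,0,-0.4],
    [0,0,-0.4],
    [0,0,-0.4],
    [0,0,-0.3],
    [0,0,-0.3],
    [0,0,-0.3]
  ]
}}

```text
clock: 22.02
position: [487.0, 212.0, 304.1]
tcp_rot: [[-0.968, -0.251, -0.0], [-0.251, 0.968, -0.0], [0.0, 0.0, -1.0]]
wrist_force: [-0.0, 0.4, -1.0]
finger_gap: 21.3
grasp_force: 58.9
```

{"method": "move_arm", "body": {
  "translation": [
    [-0.84,2.92,0.18],
    [-0.69,2.34,0.14],
    [-0.51,1.71,0.1],
    [-0.31,1.04,0.06],
    [-0.1,0.35,0.02],
    [0,0,0],
    [0,0,0]
  ],
  "rot": [
    [0,0,-0.2],
    [0,0,-0.2],
    [0,0,-0.1],
    [0,0,-0.1],
    [0,0,0],
    [0,0,0],
    [0,0,0]
  ]
}}

```text
clock: 22.9
position: [491.3, 295.7, 299.6]
tcp_rot: [[-0.966, -0.258, 0.0], [-0.258, 0.966, -0.0], [-0.0, -0.0, -1.0]]
wrist_force: [-0.0, 1.2, -0.6]
finger_gap: 21.3
grasp_force: 58.9
```

Run:
```python
from h import *
s=status.state(); im=viewer.get_image("wrist"); W=pts(im,s); print(s["position"])
R=np.array(s["tcp_rot"]); L=(W-s["position"])@R
for lo,hi in [(-42,-35),(8,18),(18,110)]:
    b=(abs(L[...,0])<45)&(abs(L[...,1])<40)&(L[...,2]>lo)&(L[...,2]<=hi); print(lo,b.sum(),np.percentile(L[b],[1,99],axis=0).round(1).tolist())
k=(abs(W[...,2]-110)<4)&(np.hypot(W[...,0]-493,W[...,1]-296)<75); print("stand",cv2.minAreaRect(W[k][:,:2].astype(np.float32)))
plan((492,296,128.5),194.9,10,True)
```

```text
[491.25491665 295.65310706 299.58176684]
-42 4303 [[-12.8, -18.9, -41.6], [15.1, 16.7, -35.3]]
8 4381 [[-3.8, -31.1, 9.5], [31.8, 29.5, 14.4]]
18 44 [[10.3, -3.8, 90.5], [12.8, 2.0, 107.9]]
stand ((481.5639953613281, 293.54132080078125), (86.36329650878906, 90.83343505859375), 14.06006908416748)
at [491.2 295.8 299.6] t 22.95
"translation": [[-0.0, 0.0, 0.42], [-0.01, 0.0, 1.22], [-0.01, 0.0, 1.89], [-0.01, 0.0, 2.38], [-0.01, 0.0, 2.64], [-0.01, 0.0, 2.64], [-0.01, 0.0, 2.38], [-0.01, 0.0, 1.89]] "rot": [[-0.0, 0.0, 0.0], [-0.0, 0.0, 0.0], [-0.0, 0.0, 0.0], [-0.0, 0.0, 0.01], [-0.0, 0.0, 0.01], [-0.0, 0.0, 0.01], [-0.0, 0.0, 0.01], [-0.0, 0.0, 0.0]]
"translation": [[-0.01, 0.0, 1.22], [-0.0, 0.0, 0.42]] "rot": [[-0.0, 0.0, 0.0], [-0.0, 0.0, 0.0]]
```

{"method": "move_arm", "body": {
  "translation": [
    [0,0,0.42],
    [0,0,1.22],
    [0,0,1.89],
    [0,0,2.38],
    [0,0,2.64],
    [0,0,2.64],
    [0,0,2.38],
    [0,0,1.89]
  ],
  "rot": [
    [0,0,0],
    [0,0,0],
    [0,0,0],
    [0,0,0],
    [0,0,0],
    [0,0,0],
    [0,0,0],
    [0,0,0]
  ]
}}

```text
clock: 23.95
position: [490.3, 296.0, 142.9]
tcp_rot: [[-0.966, -0.259, -0.002], [-0.259, 0.966, -0.001], [0.002, -0.001, -1.0]]
wrist_force: [1.4, 0.7, -1.6]
finger_gap: 21.4
grasp_force: 58.9
```

{"method": "move_arm", "body": {
  "translation": [
    [0,0,1.1],
    [0,0,0.4],
    [0,0,0],
    [0,0,0]
  ],
  "rot": [
    [0,0,0],
    [0,0,0],
    [0,0,0],
    [0,0,0]
  ]
}}

```text
clock: 24.45
position: [491.5, 296.9, 130.6]
tcp_rot: [[-0.966, -0.259, 0.001], [-0.259, 0.966, 0.001], [-0.001, 0.001, -1.0]]
wrist_force: [-0.2, 0.2, -1.8]
finger_gap: 21.2
grasp_force: 58.9
```

{"method": "move_arm", "body": {
  "translation": [
    [0,0,0.1],
    [0,0,0.05],
    [0,0,0.05],
    [0,0,0],
    [0,0,0]
  ],
  "rot": [
    [0,0,0],
    [0,0,0],
    [0,0,0],
    [0,0,0],
    [0,0,0]
  ]
}}

```text
clock: 25.08
position: [491.0, 296.5, 127.9]
tcp_rot: [[-0.966, -0.259, 0.0], [-0.259, 0.966, 0.0], [-0.0, 0.0, -1.0]]
wrist_force: [-0.0, 0.4, -0.5]
finger_gap: 21.7
grasp_force: 58.9
```

{"method": "move_arm", "body": {
  "translation": [
    [0,0,0.05],
    [0,0,0.05],
    [0,0,0],
    [0,0,0]
  ],
  "rot": [
    [0,0,0],
    [0,0,0],
    [0,0,0],
    [0,0,0]
  ]
}}

```text
clock: 25.58
position: [491.0, 296.6, 126.9]
tcp_rot: [[-0.966, -0.259, 0.0], [-0.259, 0.966, 0.0], [-0.0, 0.0, -1.0]]
wrist_force: [-1.0, 1.0, -0.6]
finger_gap: 21.4
grasp_force: 59.2
```

Run:
```python
from h import *
s=status.state(); print(s["wrist_force"],s["position"]); im=viewer.get_image("wrist"); W=pts(im,s)
R=np.array(s["tcp_rot"]); L=(W-s["position"])@R
b=(abs(L[...,0])<45)&(abs(L[...,1])<45)&(L[...,2]>5)&(L[...,2]<30); print(np.histogram(W[b][:,2],bins=np.arange(104,124,1)))
print(status.state()["wrist_force"])
```

```text
[-1.02764673  1.02962664 -0.58622297] [490.99312188 296.57588613 126.93986323]
(array([   0,    0,    0,    5,  393, 4105, 4659,  588,   42,   44,  217,
       1686, 2109,  266,    2,    8,   25,   28,    0]), array([104, 105, 106, 107, 108, 109, 110, 111, 112, 113, 114, 115, 116,
       117, 118, 119, 120, 121, 122, 123]))
[-0.71129262  0.12391227 -0.61339483]
```

Disc top reads 116 mm over the plate at 110, so it is seated. Releasing.

{"method": "move_arm", "body": {
  "translation": [
    [0,0,0.03],
    [0,0,0],
    [0,0,0],
    [0,0,0],
    [0,0,0],
    [0,0,0],
    [0,0,0]
  ],
  "rot": [
    [0,0,0],
    [0,0,0],
    [0,0,0],
    [0,0,0],
    [0,0,0],
    [0,0,0],
    [0,0,0]
  ],
  "grip": 8.5
}}

```text
clock: 26.5
position: [491.0, 296.6, 126.6]
tcp_rot: [[-0.966, -0.259, -0.0], [-0.259, 0.966, 0.0], [0.0, 0.0, -1.0]]
wrist_force: [-0.5, 0.4, 0.1]
finger_gap: 85.1
grasp_force: 0.0
```

{"method": "move_arm", "body": {
  "translation": [
    [0,0,-0.5],
    [0,0,-1.5],
    [0,0,-3],
    [0,0,-4],
    [0,0,-4],
    [0,0,-2],
    [0,0,-0.5],
    [0,0,0]
  ],
  "rot": [
    [0,0,0],
    [0,0,0],
    [0,0,0],
    [0,0,0],
    [0,0,0],
    [0,0,0],
    [0,0,0],
    [0,0,0]
  ]
}}

```text
clock: 27.5
position: [490.8, 296.5, 281.6]
tcp_rot: [[-0.966, -0.259, 0.0], [-0.259, 0.966, 0.0], [-0.0, 0.0, -1.0]]
wrist_force: [-0.7, -1.1, -0.2]
finger_gap: 85.1
grasp_force: 0.0
```

Run:
```python
from h import *
s=status.state(); print(s["position"],s["finger_gap"],s["clock"]); im=viewer.get_image("wrist"); W=pts(im,s)
print("block",rect(W,(491,296),40,155,180)); print("stand",rect(W,(492,296),75,106,113)); print("disc",rect(W,(491,296),40,114,121))
t=viewer.get_image("top"); V=pts(t); print("carrier frame",rect(V,(495,-352),60,25,45),"bail",rect(V,(495,-352),40,60,85))
a=cv2.resize(im["color"][80:280,150:350],(400,400)); b=cv2.resize(t["color"][170:245,355:435],(400,400),interpolation=cv2.INTER_CUBIC)
cv2.imwrite("pics/fin.png",np.hstack([a,b])[:,:,::-1])
```

```text
[490.81555686 296.46634701 281.64811392] 85.10092512164339 27.5
block (812, [489.7, 295.3, 29.1, 22.0, 15.1, 165.6])
stand (5919, [493.3, 296.6, 110.6, 90.2, 14.8, 110.0])
disc (1913, [490.5, 295.5, 63.0, 62.2, -29.6, 116.0])
carrier frame (99, [496.4, -349.4, 76.4, 41.6, 9.0, 29.9]) bail (13, [496.2, -348.4, 29.0, 4.8, -78.2, 67.9])
```

View pics/fin.png

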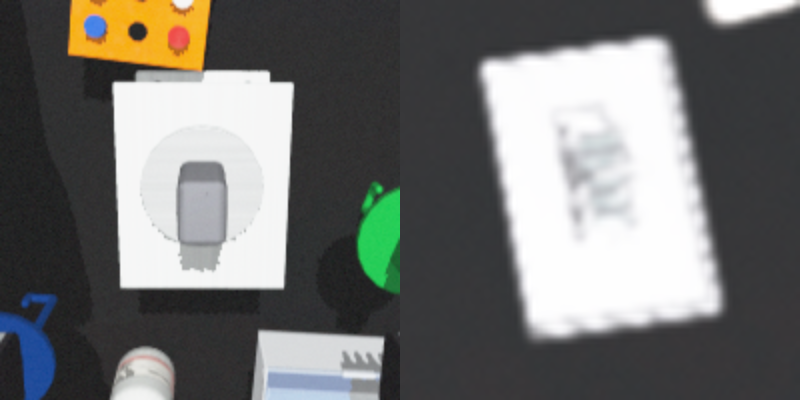

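The left half shows the grey hook seated flat in its stand at (200,200). The right half shows the carrier upright in the middle of the tray at (595,170). Handing in.

```bash
python3 -c "
from station import order; print(order.sign_off())"
```

```text
the job is handed in; nothing more can be done
None
```

The job is handed in at about 27.5 s: the final camera check showed the slide carrier upright in the tray and the grey hook seated flat in its stand's slot, with the gripper open and clear; no verdict was returned.

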